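# Unlock and open the UV curing cabinet

## Robot

A 6-joint arm with a two-finger parallel gripper is mounted at the origin on the work surface. World frame = base frame: x ahead of the robot, y to its left, z up, the work surface at z = 0. Lengths are in mm, angles in rad, forces in N, time in s.
With the tool pointing down it reaches from about 425 to 1125 mm from the base axis. Payload 14.9 kg.
Tool frame: the origin (TCP) lies at the very end of the fingers, on their centre line; the grasp point (between the pads) lies 19 mm behind it; z points along the fingers, y is the line along which they close (so a half turn about z gives the same grasp; the last joint's range is limited). The gripper opens to 91 mm and grips with 3 to 60 N. Pads are 32 mm wide; open, the fingers measure 118 mm over their backs; the gripper's body (76 mm by 178 mm) begins 60 mm behind the grasp point.
Start: joints at [1.26, 0.379, 1.734, -0, 1.028, -0.033], TCP at [191.975, 673.174, 213.932] pointing down, gripper open.
Joint ranges: [-2.77, 2.77], [-0.74, 2.19], [0, 2.66], [-1.06, 4.2], [0.31, 2.87], [-3.08, 3.08]. Speed limits (rad/s): [1.89, 1.89, 2.39, 3.14, 3.14, 3.14].

## Interface

Orientations are given as a rotation vector (axis times angle).
In Python, from plant import telemetry, imaging, ticket gives the robot as it stands.
- The arm moves only by the tool carry_out, never from a script. Its argument "rows" is text: rows parted by semicolons, each of 7 numbers parted by spaces: the turn, a rotation vector about the tool's x, y, z in rad, then the shift along the tool's x, y, z in m, then the opening, from 0 (shut) to 1 (fully open). In form: wx wy wz x y z claw; .... A call has 1 to 8 rows; each row shifts and turns the commanded pose from where the row before left it, along the tool's axes as they then stand; what a row does not reach is not made up. A row lasts 1/8 s, in which the tool goes at most 62.5 mm and 10.7 degrees, less where a joint would pass 70% of its speed; a pose out of reach is approached as far as the arm can. A call with a gripper value outside its range is refused whole. The fingers move at their own pace and stop on an object; "newtons" is the grip in N (left out, the last holds). Time passes only in rows, so rows that do not move let the fingers close. It gives the time, the measured TCP pose, the force, the opening and the grip force at its end, in the units of the state.
- telemetry.get_obs(): the state, without advancing time (a new reading comes with each control period).
- imaging.camera(name): name is "scene" or "top" or "wrist"; returns a dict with "color" (400x640x3 uint8, red, green, blue), "z_map" (400x640 float32, mm along the optical axis (not along the pixel's ray), 0 where there is no reading), "fovy" (degrees; the focal length in pixels is half the picture's height over the tangent of half this angle, whatever the lens; pixels are square), "cx", "cy" (the principal point, pixels), "k1" (the pictures are not rectified: a ray, as slopes to the right and down, at radius r is drawn at 1 + k1 r^2 times it, then the intrinsics apply), "R" (3x3) and "t" (3): a world point X has camera coordinates R X + t; the wrist camera has in their place "T_tool_cam" (4x4, takes a point from camera to tool coordinates, whose origin is the TCP and whose axes are the flange's). Camera axes: x right, y down, z forward; pixel columns grow to the right and rows downward; lengths in mm; the calibration is good to about 2 mm. A picture is of the moment at which its call begins: read the wrist's pose just before it.
- ticket.hand_in(): hands the job in; it is judged then, once.
Trained networks look in a picture, given as the dict that the camera call returned (one of the last four; its "shot" number tells which), for a name from the list of things; names that differ only in an ending like _2 or _b are one class to them, and where a whole thing is asked for, a point or a joint stands for the part that bears it (a point fixed in the world has none). Each returns a list of dicts, best first, with "confidence" (0 to 1); they miss things now and then, are a little off and sometimes report something else, mostly with a low value. They report only what shows in the picture. A call takes as long as a camera call.
- imaging.boxes_of(picture, label): "box" ([left, top, right, bottom] in pixels, round what is visible of it).
- imaging.regions_of(picture, label): "mask" (400x640 bool, what is visible of it) and "box" ([left, top, right, bottom] in pixels, round what is visible of it).
The state is a dict: "time": time; "joints": joint angles; "qd": joint speeds; "effort": joint torques, N m; "tcp_pos": TCP position; "eef_rot": TCP orientation; "contact_force": force on the tool from outside, world axes, zero at the start; "ft_torque": the same for the moment, N m; "finger_gap": finger opening in mm; "gripper_force": force on a finger pad.
Only numpy, scipy, OpenCV 4.12 (cv2) and the standard library are available. Lean on these libraries where they do the work, as an engineer would, in place of code of your own. Each camera call takes 0.05 s, during which the arm holds its last target. There are 200 camera calls.

## Task

Open the UV curing cabinet so the cured phone can be taken out: slide the orange lock on top of it fully home to its stop at the hinge end while the door is still shut, then pull the door open by its handle and leave it standing at least square to the cabinet front. Leave the other things on the bench and on the cabinet's roof where they stand.

Things in the scene. Friction and masses are not known exactly. Their poses are not given: they have to be found in the camera images.
- cabinet: white UV curing cabinet, 180 wide x 180 deep x 250 mm tall, fixed. Origin: centre of its underside; own -x is its front (door side), y along its width, z up. Hinges at its -y end, the door's free edge at +y. Along the top of the front a roof edge (aluminium track, then amber visor, 6 mm thick, underside at z = 250) overhangs the front face by 60 mm to x = -150, over the handle
- door (a joint): door angle in rad: 0 shut, growing as it swings open towards the front, stop at 1.9; the hinge is stiff and the door stays where it is left
- door_hinge (a point): point on the door's vertical hinge line, 145 mm above the bench; the point turns with the door: its y axis runs from the hinge to the free edge, -x out of the door's outer face. Grey door panel 160 wide, 15 thick, from 22 to 228 mm above the bench, outer face at x = -15
- handle_grip (a point): the door's black handle, an upright round bar 12 mm thick, 112 mm long, standing 45 mm off the outer face on two short legs at its ends. The point is the middle of the bar, 145 mm above the bench and 132 mm from the hinge line (at x = -60, y = 132 in the door_hinge frame); bar along z
- lock (a joint): travel of the orange lock grip in m: 0 locked end, 0.060 at its end stop at the hinge end (unlocked). Moves along the cabinet's -y, stiff (about 3 N); a steel bolt under it holds the door shut until the last 6 mm of travel
- lock_top (a point): centre of the top of the orange lock grip, which stands on the track above the door: block 24 deep (cabinet x) x 30 (along its travel) x 34 mm tall, its foot 257 mm and its top 291 mm above the bench
- glue_box: brown cardboard box with blue band, 60 x 100 x 40 mm, on the rear of the cabinet's roof; origin under its centre; leave alone
- flux_jar: glass jar with green cap, 60 mm across, 85 mm tall, beside the cabinet's free-edge side; origin under its centre; leave alone
- spray_bottle: blue bottle with white cap, 60 mm across, 170 mm tall, beside the cabinet's hinge side; origin under its centre; leave alone
- screw_tray: black open parts tray, 90 x 140 x 22 mm, on the bench in front of the door, outside its swing; origin under its centre; leave alone
- tape_dispenser: pink tape dispenser, 60 x 160 x 84 mm; origin under its centre; leave alone
- phone_clamp: black phone clamping fixture, 100 x 190 x 50 mm; origin under its centre; leave alone
- pen_pot: black pot of pens, 76 mm across, 100 mm tall (170 with pens); origin under its centre; leave alone

How it is judged:
By the outcome, as a careful person would: the job done as asked, in the order asked, and still so for the second after the job is handed in, with the robot touching nothing.
It also fails if it takes over 58 s, if anything falls off the work surface, if the arm or the gripper's body presses on something with over 40 N, if the wrist force passes 120 N, or if a joint passes its speed limit or range.

## Working session

There is one attempt and no reset: what is moved stays moved. The work goes in short steps, Python scripts to look and compute and a tool call to move; the robot and the scene stay as the last step left them, time stands still between calls to the robot, and variables do not carry over. Pictures are saved under pics/ and viewed, at most 10 in all, crops included, and the job is handed in when it is done.

Besides the shell and the picture viewer there is one more tool, called after "Request:" as name(argument=value, ...) on one line, values as JSON. carry_out: Moves the arm, as the interface text tells. Its arguments: {"type":"object","properties":{"rows":{"type":"string"},"newtons":{"type":"number"}},"required":["rows"]}

```bash
mkdir -p pics; cat > h.py <<'E'
import numpy as np, cv2
from scipy.spatial.transform import Rotation as Ro
from plant import telemetry, imaging, ticket
def save(p,n): cv2.imwrite('pics/'+n+'.png',p['color'][:,:,::-1])
def pts(p,mask,pose=None):
    v,u=np.nonzero(mask&(p['z_map']>0)); z=p['z_map'][v,u]
    f=200/np.tan(np.radians(p['fovy'])/2)
    K=np.array([[f,0,p['cx']],[0,f,p['cy']],[0,0,1]])
    n=cv2.undistortPoints(np.c_[u,v].astype(float).reshape(-1,1,2),K,np.array([p['k1'],0,0,0.])).reshape(-1,2)
    c=np.c_[n,np.ones(len(n))]*z[:,None]
    if 'R' in p: return (c-np.array(p['t']))@np.array(p['R'])
    T=np.array(p['T_tool_cam']); c=c@T[:3,:3].T+T[:3,3]
    return c@Ro.from_rotvec(pose['eef_rot']).as_matrix().T+np.array(pose['tcp_pos'])
E
python3 - <<'E'
from h import *
np.set_printoptions(precision=1,suppress=True)
o=telemetry.get_obs();print(o['tcp_pos'],o['eef_rot'],Ro.from_rotvec(o['eef_rot']).as_matrix(),o['finger_gap'])
for c in('scene','top'):
    p=imaging.camera(c);save(p,c);print(c,p['fovy'],p['k1'],p['t'])
    for l in['cabinet','door','lock','handle_grip','glue_box','flux_jar','spray_bottle','screw_tray','tape_dispenser','phone_clamp','pen_pot']:
        for r in imaging.regions_of(p,l)[:1]:
            q=pts(p,r['mask']); 
            if len(q): print(l,round(r['confidence'],2),r['box'],np.median(q,0),np.percentile(q,2,0),np.percentile(q,98,0))
E
```

```text
[191.9 672.8 213.3] [-0.4 -3.1  0. ] [[-1.   0.3 -0. ]
 [ 0.3  1.  -0. ]
 [ 0.  -0.  -1. ]] 91.148239989011
scene 43.84708179520352 -0.04586392813767833 [-407.7 -236.9 1806.7]
cabinet 0.8 [338.3, 80.6, 420.3, 182.0] [583.6 247.7 247.1] [470.4 171.7  26.3] [655.4 414.6 273.4]
door 0.72 [343.4, 134.5, 390.4, 181.7] [573.  223.1 117.3] [503.2 165.2  26.7] [647.7 240.4 198.3]
lock 0.18 [331.0, 110.5, 344.1, 139.9] [392.5 296.3  60.9] [367.  175.6  -0.6] [487.7 339.7 225.3]
handle_grip 0.95 [344.4, 136.0, 392.4, 179.6] [572.5 222.9 118.6] [504.1 165.2  29.1] [647.4 240.  198.4]
glue_box 0.62 [371.2, 70.8, 399.5, 106.7] [528.  354.  287.6] [491.8 317.  252.9] [555.8 412.2 294.1]
flux_jar 0.75 [333.3, 113.0, 342.6, 139.0] [391.5 296.3  62.4] [365.5 285.4   1.8] [419.1 346.4  90.9]
spray_bottle 0.64 [413.6, 134.9, 434.3, 173.0] [708.5 371.3  94.2] [677.4 356.9   1.8] [730.8 399.  170. ]
screw_tray 0.97 [289.0, 214.5, 342.2, 260.2] [597.5 -59.6   5.6] [ 530.4 -106.1   -2.5] [668.  -17.1  24.3]
tape_dispenser 0.79 [181.4, 268.5, 208.4, 320.7] [ 452.4 -449.8   50.5] [ 392.9 -514.2    8.3] [ 503
[... 681 characters left out ...]
491.3 317.  262.9] [554.1 416.7 295.7]
flux_jar 0.95 [188.5, 249.2, 217.4, 271.2] [390.5 308.4  83.8] [364.9 288.6  19.8] [418.2 339.   90.9]
spray_bottle 0.89 [165.7, 143.2, 194.3, 161.2] [699.7 380.4 121.1] [679.7 360.9  47.2] [725.5 411.  173.8]
screw_tray 0.78 [316.4, 165.1, 348.9, 215.5] [603.7 -59.1   6.3] [ 532.8 -101.3   -1.2] [669.3 -15.5  26.7]
tape_dispenser 0.88 [438.9, 219.9, 492.7, 262.8] [ 442.8 -429.1   54.6] [ 390.8 -502.9   15. ] [ 502.7 -372.    85.8]
phone_clamp 0.61 [424.7, 158.5, 496.4, 211.1] [ 608.1 -439.    28.7] [ 540.6 -527.7   19.3] [ 673.8 -344.5   51.5]
pen_pot 0.82 [385.2, 115.9, 417.4, 155.6] [ 747.3 -250.7   76. ] [ 706.4 -283.1    3.5] [ 778.5 -214.1  164.2]
```

```bash
python3 - <<'E'
from h import *
np.set_printoptions(precision=1,suppress=True)
p=imaging.camera('top'); 
im=p['color'][110:290,90:370,::-1]; cv2.imwrite('pics/topc.png',cv2.resize(im,None,fx=2.8,fy=2.8,interpolation=cv2.INTER_CUBIC))
s=imaging.camera('scene'); im=s['color'][60:270,280:480,::-1]; cv2.imwrite('pics/scc.png',cv2.resize(im,None,fx=2.8,fy=2.8,interpolation=cv2.INTER_CUBIC))
q=pts(p,np.ones((400,640),bool))
m=(q[:,2]>242)&(q[:,2]<262)&(q[:,1]>120)&(q[:,1]<480)&(q[:,0]>380)&(q[:,0]<720)
r=q[m]
h=cv2.convexHull(r[:,:2].astype(np.float32))
print(cv2.minAreaRect(h),cv2.boxPoints(cv2.minAreaRect(h)),len(r))
hs=r[:,2];print(np.percentile(hs,[5,50,95]))
hsv=cv2.cvtColor(p['color'],cv2.COLOR_RGB2HSV)
o=pts(p,(hsv[...,0]<16)&(hsv[...,1]>150)&(hsv[...,2]>100)); k=(o[:,2]>280)&(o[:,1]>120)&(o[:,1]<300)&(o[:,0]>400)
if k.sum(): print(k.sum(),o[k].mean(0),cv2.minAreaRect(o[k][:,:2].astype(np.float32)))
E
```

```text
((558.97021484375, 297.44622802734375), (181.59507751464844, 243.73939514160156), 9.992963790893555) [[448.4 401.7]
 [490.7 161.7]
 [669.5 193.2]
 [627.2 433.2]] 5467
[247.5 252.3 258.9]
50 [532.3 207.9 291. ] ((534.1015014648438, 209.62542724609375), (26.213388442993164, 19.79938507080078), 17.840496063232422)
```

View pics/topc.png

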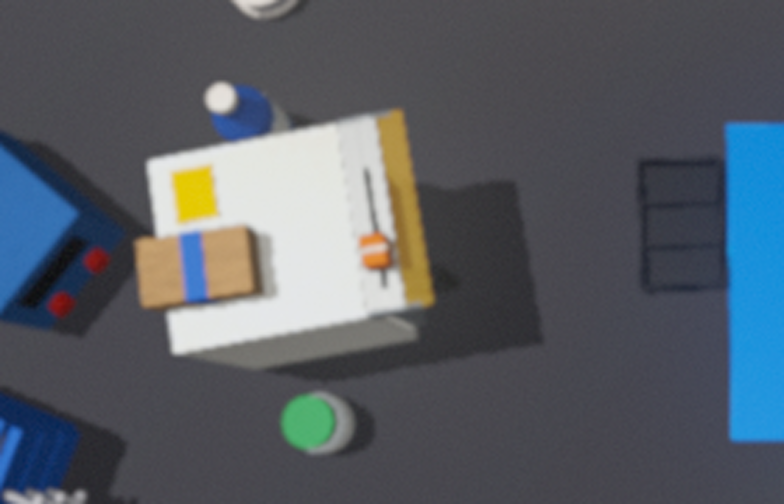

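View pics/scc.png

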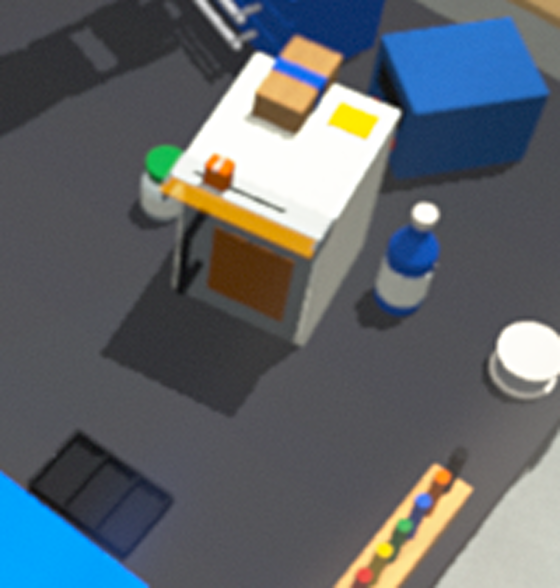

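The top view shows the cabinet with its visor towards the screw tray. The orange lock is at crop (375,252), in a slot running from (384,287) to (367,170). The scene view shows the handle under the visor at crop (190,250), and the bench in front of the door is clear.

```bash
cat >> h.py <<'E'
def cab(x,y,z=0,o=(553.7,327.),yaw=100.):
    a=np.radians(yaw); return np.array([o[0]+x*np.cos(a)-y*np.sin(a),o[1]+x*np.sin(a)+y*np.cos(a),z])
def toolR(zd,yd):
    z=np.array(zd,float);z/=np.linalg.norm(z);y=np.array(yd,float);y-=z*(y@z);y/=np.linalg.norm(y)
    return np.c_[np.cross(y,z),y,z]
def rel(P0,R0,P1,R1):
    """shift in the start tool frame (m) and turn (rad)"""
    return np.round(R0.T@(np.array(P1)-P0)/1000,4), np.round(Ro.from_matrix(R0.T@R1).as_rotvec(),4)
def now():
    o=telemetry.get_obs(); return np.array(o['tcp_pos']),Ro.from_rotvec(o['eef_rot']).as_matrix(),o
E
python3 - <<'E'
from h import *
P,R,o=now(); Y=-(cab(0,1)-cab(0,0))
L=cab(-112.6,38.6,420)
print(L,rel(P,R,L,toolR([0,0,-1],Y)))
R1=toolR([0,0,-1],Y);print(R1.T@(L-P))
E
```

```text
[535.23920554 209.40782735 420.        ] (array([-0.4573, -0.3518, -0.2061]), array([-0.    ,  0.    ,  1.1185]))
[-516.31850264  257.50179124 -206.08197473]
```

Request:
carry_out(rows="0 0 0.16 0 0 -0.03 1;0 0 0.16 0 0 -0.03 1;0 0 0.16 0 0 -0.03 1;0 0 0.16 0 0 -0.03 1;0 0 0.16 0 0 -0.03 1;0 0 0.16 0 0 -0.03 1;0 0 0.16 0 0 -0.03 0.8;0 0 0 -0.05 0.025 0 0.8")

```text
time: 2.3
tcp_pos: [224.6, 629.8, 426.2]
eef_rot: [-2.021, -2.404, -0.005]
contact_force: [0.5, -0.6, -0.5]
finger_gap: 74.6
gripper_force: 0.0
```

Request:
carry_out(rows="0 0 0 -0.05 0.025 0 0.8;0 0 0 -0.05 0.025 0 0.8;0 0 0 -0.05 0.025 0 0.8;0 0 0 -0.05 0.025 0 0.8;0 0 0 -0.05 0.025 0 0.8;0 0 0 -0.05 0.025 0 0.8;0 0 0 -0.05 0.025 0 0.8;0 0 0 -0.05 0.025 0 0.8")

```text
time: 3.3
tcp_pos: [491.9, 267.0, 424.2]
eef_rot: [2.021, 2.405, 0.001]
contact_force: [0.0, 1.2, 0.3]
finger_gap: 72.9
gripper_force: 0.0
```

Request:
carry_out(rows="0 0 0 -0.05 0.025 0 0.8;0 0 0 -0.02 0 0 0.8;0 0 0 0 0 0 0.8")

```text
time: 3.68
tcp_pos: [527.7, 203.2, 423.9]
eef_rot: [-2.023, -2.403, 0.0]
contact_force: [-0.6, 0.4, -1.2]
finger_gap: 72.8
gripper_force: 0.0
```

```bash
python3 - <<'E'
from h import *
np.set_printoptions(precision=1,suppress=True)
P,R,o=now(); p=imaging.camera('wrist'); save(p,'w1')
print(o['time'],P,R.round(3).tolist(),o['joints'],o['contact_force'],np.array(p['T_tool_cam']))
q=pts(p,np.ones((400,640),bool),o)
r=q[(q[:,2]>262)&(q[:,2]<300)&(q[:,1]<270)]
for reg in imaging.regions_of(p,'lock')[:2]:
    l=pts(p,reg['mask'],o); print(reg['confidence'],reg['box'],np.median(l,0),l.min(0),l.max(0)); l=l[l[:,2]>284]; print(len(l),cv2.minAreaRect(l[:,:2].astype(np.float32)))
for n in['door','cabinet']:
  for reg in imaging.regions_of(p,n)[:1]:print(n,reg['box'])
E
```

```text
3.675 [527.7 203.2 423.9] [[-0.17, 0.985, -0.0], [0.985, 0.17, 0.0], [0.0, -0.0, -1.0]] [ 0.3 -0.   1.8  0.   1.3  0.2] [-0.6  0.4 -1.2] [[   0.    -1.    -0.3   84.2]
 [   1.     0.     0.     0.6]
 [  -0.    -0.3    1.  -170. ]
 [   0.     0.     0.     1. ]]
0.57 [316.2, 165.3, 341.2, 195.5] [534.4 214.4 290. ] [519.7 197.2 261. ] [550.3 224.5 292.6]
575 ((535.5435180664062, 210.72767639160156), (28.77788734436035, 24.873533248901367), 9.512121200561523)
cabinet [276.7, 0.2, 449.7, 210.8]
```

View pics/w1.png

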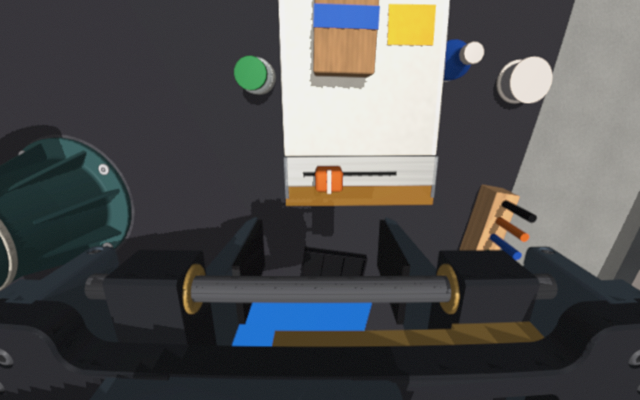

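The wrist view shows the lock at (329,180) near the left end of its slot, at world (535.5, 210.7). The glue box is well clear of it.

Request:
carry_out(rows="0 0 0 0.006 0.009 0.03 0.8;0 0 0 0 0 0.045 0.8;0 0 0 0 0 0.045 0.8;0 0 0 0 0 0.036 0.8;0 0 0 0 0 0 0.8;0 0 0 0 0 0 0.2;0 0 0 0 0 0 0.2;0 0 0 0 0 0 0.2", newtons=15)

```text
time: 4.88
tcp_pos: [536.0, 211.6, 269.1]
eef_rot: [2.021, 2.404, 0.002]
contact_force: [0.2, 0.4, -0.8]
finger_gap: 45.4
gripper_force: 0.0
```

Request:
carry_out(rows="0 0 0 0 0 0 0.2;0 0 0 0 0 0 0.2;0 0 0 0 0 0 0.2")

```text
time: 5.25
tcp_pos: [535.6, 211.4, 268.2]
eef_rot: [2.021, 2.405, 0.0]
contact_force: [-1.4, -0.7, 4.1]
finger_gap: 29.7
gripper_force: 15.0
```

Gripped at 30 mm. Slide it along tool +y.

Request:
carry_out(rows="0 0 0 0 0.01 0 0.2;0 0 0 0 0.01 0 0.2;0 0 0 0 0.01 0 0.2;0 0 0 0 0.01 0 0.2;0 0 0 0 0.01 0 0.2;0 0 0 0 0.006 0 0.2;0 0 0 0 0 0 0.2", newtons=30)

```text
time: 6.12
tcp_pos: [588.9, 221.0, 268.1]
eef_rot: [-2.019, -2.402, 0.008]
contact_force: [-23.8, -2.5, 19.8]
finger_gap: 29.8
gripper_force: 30.0
```

Request:
carry_out(rows="0 0 0 0 0.003 0 0.2;0 0 0 0 0.003 0 0.2;0 0 0 0 0 0 0.2;0 0 0 0 0 0 0.2")

```text
time: 6.62
tcp_pos: [590.2, 221.3, 267.9]
eef_rot: [-2.014, -2.397, 0.021]
contact_force: [-58.7, -10.2, 42.1]
finger_gap: 31.9
gripper_force: 30.0
```

Request:
carry_out(rows="0 0 0 0 -0.006 0 0.2;0 0 0 0 0 0 0.8;0 0 0 0 0 0 0.8;0 0 0 0 0 0 0.8;0 0 0 0 0 -0.05 0.8;0 0 0 0 0 -0.05 0.8;0 0 0 -0.006 0 -0.055 0.8;0 0 0 0 0 0 0.8")

```text
time: 7.62
tcp_pos: [593.5, 215.4, 427.7]
eef_rot: [2.019, 2.402, 0.009]
contact_force: [-0.1, -0.9, -1.6]
finger_gap: 73.1
gripper_force: 0.0
```

```bash
python3 - <<'E'
from h import *
np.set_printoptions(precision=1,suppress=True)
P,R,o=now(); p=imaging.camera('wrist'); save(p,'w2')
print(o['time'],P,o['contact_force'])
for reg in imaging.regions_of(p,'lock')[:2]:
    l=pts(p,reg['mask'],o); print(reg['confidence'],reg['box'],np.median(l,0),l.min(0),l.max(0)); l=l[l[:,2]>284]; print(len(l),cv2.minAreaRect(l[:,:2].astype(np.float32)))
cv2.imwrite('pics/w2c.png',cv2.resize(p['color'][130:260,200:460,::-1],None,fx=3,fy=3,interpolation=cv2.INTER_CUBIC))
E
```

```text
7.625 [593.5 215.4 427.7] [-0.1 -0.9 -1.6]
0.76 [302.2, 163.6, 331.7, 194.6] [589.4 224.1 289.9] [575.  198.  253.8] [605.2 234.3 293. ]
555 ((589.1431884765625, 220.73043823242188), (28.373085021972656, 23.71891975402832), 10.594830513000488)
```

View pics/w2c.png

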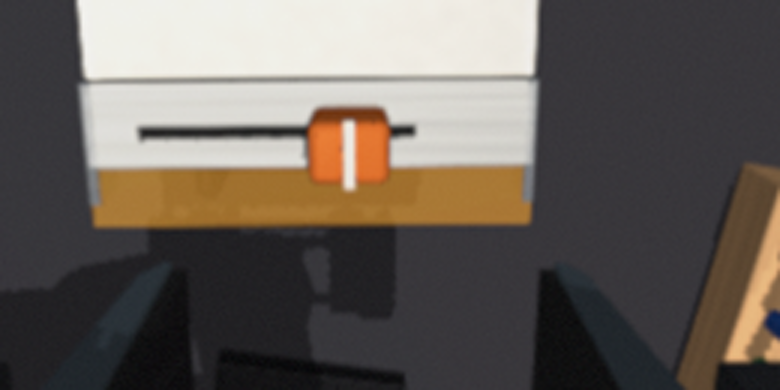

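```bash
python3 - <<'E'
from h import *
np.set_printoptions(precision=1,suppress=True)
P,R,o=now(); p=imaging.camera('wrist')
q=pts(p,np.ones((400,640),bool),o)
a=np.radians(100);c=np.array([np.cos(a),np.sin(a)]);s=np.array([-np.sin(a),np.cos(a)])
L=(q[:,:2]-[553.7,327]);X=L@c;Y=L@s
g=np.zeros((400,640));v,u=np.nonzero(p['z_map']>0);g[v,u]=1
gray=p['color'].mean(2)[v,u]
m=(gray<60)&(abs(q[:,2]-256)<12)&(X>-125)&(X<-95)&(abs(Y)<85)
print('slot Y',np.percentile(Y[m],[0,2,98,100]),'X',np.median(X[m]))
m=(q[:,2]>245)&(q[:,2]<262)&(X>-155)&(X<95); print('roof Y',np.percentile(Y[m],[0.5,99.5]),'X',np.percentile(X[m],[.5,99.5]))
m=(q[:,2]>285)&(X<-80); print('lock Y',np.percentile(Y[m],[1,99]),'X',np.percentile(X[m],[1,99]))
E
```

```text
slot Y [-40.5 -38.   63.9  65.1] X -109.6301947510137
roof Y [-89.3  88.5] X [-148.6   73.3]
lock Y [-94.   56.9] X [-126.4  -80.3]
```

The lock is now at Y≈-16 and has moved 54.5 mm. The slot's end suggests a stop near -18, so I'll regrip lower and push firmly once more to check.

Request:
carry_out(rows="0 0 0 0.006 -0.003 0.05 0.7;0 0 0 0 0 0.05 0.7;0 0 0 0 0 0.05 0.7;0 0 0 0 0 0.015 0.7;0 0 0 0 0 0 0.2;0 0 0 0 0 0 0.2;0 0 0 0 0 0 0.2;0 0 0 0 0 0 0.2")

```text
time: 8.78
tcp_pos: [587.9, 220.6, 258.1]
eef_rot: [2.021, 2.405, 0.0]
contact_force: [0.7, -0.2, 1.3]
finger_gap: 29.8
gripper_force: 30.0
```

Request:
carry_out(rows="0 0 0 0 0 0 0.2;0 0 0 0 0.002 0 0.2;0 0 0 0 0 0 0.2", newtons=50)

```text
time: 9.15
tcp_pos: [588.7, 220.7, 258.0]
eef_rot: [-2.02, -2.404, 0.004]
contact_force: [-10.6, -1.5, 8.6]
finger_gap: 30.0
gripper_force: 50.0
```

Request:
carry_out(rows="0 0 0 0 0.002 0 0.2;0 0 0 0 0 0 0.2")

```text
time: 9.4
tcp_pos: [588.8, 220.7, 257.9]
eef_rot: [-2.018, -2.402, 0.01]
contact_force: [-26.3, -4.8, 18.7]
finger_gap: 29.6
gripper_force: 50.0
```

Request:
carry_out(rows="0 0 0 0 0.002 0 0.2;0 0 0 0 0 0 0.2")

```text
time: 9.65
tcp_pos: [589.0, 220.8, 257.9]
eef_rot: [-2.016, -2.4, 0.015]
contact_force: [-41.1, -7.5, 28.5]
finger_gap: 29.6
gripper_force: 50.0
```

It hit a stiff wall (41 N against about 3 N sliding), so the lock is on its stop. Release it, rise, move in front of the door and tilt.

Request:
carry_out(rows="0 0 0 0 -0.004 0 0.2;0 0 0 0 0 0 0.7;0 0 0 0 0 0 0.7;0 0 0 0 0 0 0.7;0 0 0 0 0 -0.05 0.7;0 0 0 0 0 -0.05 0.7;0 0 0 0 -0.008 -0.05 0.7;0 0 0 -0.05 -0.02 -0.015 0.7")

```text
time: 10.65
tcp_pos: [571.7, 168.1, 426.3]
eef_rot: [2.016, 2.406, 0.006]
contact_force: [-0.1, -1.2, -1.6]
finger_gap: 63.7
gripper_force: 0.0
```

Request:
carry_out(rows="0 0 0 -0.05 -0.02 0 0.7;0 0 0 -0.05 -0.02 0 0.7;0 0 0 -0.05 -0.01 0 0.7;0 0.17 0 0 0 0 0.7;0 0.17 0 0 0 0 0.7;0 0.17 0 0 0 0 0.7;0 0.17 0 0 0 0 0.7;0 0.17 0 0 0 0 0.7")

```text
time: 11.65
tcp_pos: [547.8, 9.9, 423.5]
eef_rot: [-1.541, -1.834, -0.704]
contact_force: [0.6, 0.4, 0.2]
finger_gap: 64.4
gripper_force: 0.0
```

```bash
python3 - <<'E'
from h import *
np.set_printoptions(precision=3,suppress=True)
P,R,o=now(); print(o['time'],P,R,np.array(o['joints']),np.array(o['contact_force']))
R1=toolR(R1z:=[np.cos(np.radians(100))*.766,np.sin(np.radians(100))*.766,-.643],-(cab(0,1)-cab(0,0)))
T=cab(-243,52,223);print(T,rel(P,R,T,R1))
p=imaging.camera('wrist');save(p,'w3')
for reg in imaging.regions_of(p,'lock')[:1]:
    l=pts(p,reg['mask'],o); l=l[l[:,2]>284]; print(len(l),cv2.minAreaRect(l[:,:2].astype(np.float32)))
for reg in imaging.regions_of(p,'handle_grip')[:1]:
    l=pts(p,reg['mask'],o); print(reg['confidence'],reg['box'],np.median(l,0))
E
```

```text
11.65 [547.768   9.894 423.48 ] [[-0.114  0.985 -0.128]
 [ 0.646  0.171  0.744]
 [ 0.755  0.002 -0.656]] [-0.353  0.123  1.832  0.717  1.675 -0.634] [0.591 0.391 0.243]
[544.687  78.662 223.   ] (array([-0.106,  0.008,  0.183]), array([ 0.003,  0.017, -0.   ]))
314 ((589.4788818359375, 219.3056640625), (30.136898040771484, 24.912981033325195), 10.864990234375)
0.85 [309.6, 185.2, 403.7, 238.4] [567.249 221.41  127.957]
```

View pics/w3.png

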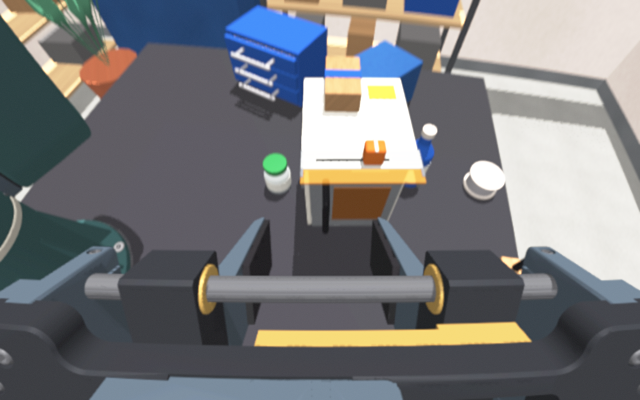

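The tilted wrist view shows the black bar at about (325,210) below the visor. The lock is at the right end of its slot, at (374,152). Descend to the pre-grasp pose and measure the bar.

Request:
carry_out(rows="0 0.017 0 -0.027 0.002 0.046 0.7;0 0 0 -0.027 0.002 0.046 0.7;0 0 0 -0.027 0.002 0.046 0.7;0 0 0 -0.025 0.002 0.042 0.7;0 0 0 0 0 0 0.7")

```text
time: 12.42
tcp_pos: [542.3, 79.8, 223.8]
eef_rot: [-1.532, -1.825, -0.704]
contact_force: [0.8, 0.7, 0.6]
finger_gap: 63.5
gripper_force: 0.0
```

```bash
python3 - <<'E'
from h import *
np.set_printoptions(precision=3,suppress=True)
P,R,o=now(); p=imaging.camera('wrist');save(p,'w4')
print(o['time'],P,R,np.array(o['joints']))
q=pts(p,np.ones((400,640),bool),o)
a=np.radians(100);c=np.array([np.cos(a),np.sin(a)]);s=np.array([-np.sin(a),np.cos(a)])
for reg in imaging.regions_of(p,'handle_grip')[:1]:
    print(reg['confidence'],reg['box'])
    v,u=np.nonzero(reg['mask']&(p['z_map']>0)); dark=p['color'][v,u].max(1)<50
    l=pts(p,reg['mask'],o); L=l[:,:2]-[553.7,327]; X=L@c;Y=L@s
    for z0 in range(80,220,20):
        m=(abs(l[:,2]-z0)<10)&(X<-130)
        if m.sum()>3: print(z0,m.sum(),'X',np.percentile(X[m],[2,50,98]),'Y',np.percentile(Y[m],[2,50,98]))
E
```

```text
12.425 [542.274  79.828 223.842] [[-0.111  0.985 -0.135]
 [ 0.638  0.175  0.75 ]
 [ 0.762 -0.004 -0.648]] [-0.247  0.327  1.993  0.789  1.358 -0.815]
0.73 [293.5, 109.6, 462.8, 224.2]
100 76 X [-156.886 -155.588 -151.867] Y [45.543 51.318 57.073]
120 98 X [-156.987 -155.576 -152.572] Y [45.806 51.388 56.91 ]
140 113 X [-156.854 -155.709 -153.035] Y [46.189 51.452 56.685]
160 139 X [-156.681 -155.625 -151.247] Y [45.591 51.525 56.699]
180 163 X [-156.989 -155.459 -151.704] Y [45.996 51.602 57.204]
200 361 X [-156.35  -146.824 -130.754] Y [46.144 51.627 57.016]
```

View pics/w4.png

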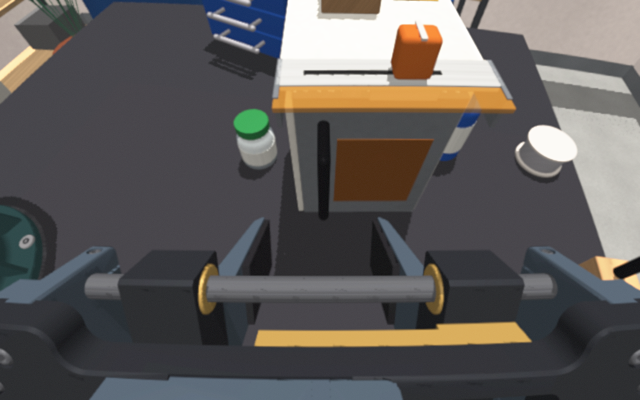

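The view shows the bar at pixel (324,170), between the finger lines. It measures own (-150.5, 51.5), which puts the hinge at (-90.5, -80.5).

```bash
cat >> h.py <<'E'
def door(th):  # bar centre, world
    c,s=np.cos(th),np.sin(th); return cab(-90.5-60*c-132*s,-80.5-60*s+132*c,145)
E
python3 - <<'E'
from h import *
P,R,o=now(); print(rel(P,R,door(0)+18*R[:,2],R))
E
```

```text
(array([-0.0024,  0.0006,  0.1417]), array([0., 0., 0.]))
```

Request:
carry_out(rows="0 0 0 -0.002 0 0.04 0.7;0 0 0 0 0 0.04 0.7;0 0 0 0 0 0.035 0.7;0 0 0 0 0 0.027 0.7;0 0 0 0 0 0 0.7;0 0 0 0 0 0 0;0 0 0 0 0 0 0;0 0 0 0 0 0 0", newtons=30)

```text
time: 13.52
tcp_pos: [525.7, 183.5, 132.6]
eef_rot: [-1.534, -1.825, -0.711]
contact_force: [1.2, 0.5, 0.2]
finger_gap: 36.6
gripper_force: 0.0
```

Request:
carry_out(rows="0 0 0 0 0 0 0;0 0 0 0 0 0 0;0 0 0 0 0 0 0;0 0 0 0 0 0 0")

```text
time: 14.02
tcp_pos: [526.3, 184.0, 132.0]
eef_rot: [-1.535, -1.825, -0.711]
contact_force: [7.2, 3.2, -4.1]
finger_gap: 11.2
gripper_force: 30.0
```

```bash
cat > plan.py <<'E'
import sys; from h import *
def plan(R0,t0,t1,n,k):
    d=lambda R,t: door(t)+18*R[:,2]
    R=R0;P=d(R0,t0);dt=(t1-t0)/n
    for i in range(n):
        t=t0+dt*(i+1); Rn=Ro.from_rotvec([0,0,k*dt]).as_matrix()@R  # door opens counter-clockwise
        Pn=d(Rn,t); s,w=rel(P,R,Pn,Rn); print(round(np.degrees(t),1),*w.round(3),*s.round(4)); P,R=Pn,Rn
E
python3 - <<'E'
from plan import *
P,R,o=now(); print(P,R.round(3).tolist(),o['contact_force'],o['joints']); print(R.T@(P-door(0)))
for t in (0,.5,1,1.75): print(door(t))
plan(R,0,1.8,24,.4)
E
```

```text
[526.25351081 183.97286279 132.00122046] [[-0.112, 0.985, -0.129], [0.638, 0.171, 0.751], [0.762, 0.001, -0.648]] [ 7.19408315  3.19463938 -4.07198838] [-0.07332151  0.44079353  2.06408911  0.94634638  1.14673724 -0.88714621]
[-0.57056444 -0.42748387 19.39829464]
[529.11645146 169.84355202 145.        ]
[583.07230655 122.55534906 145.        ]
[653.09419626 106.92386166 145.        ]
[750.70279865 148.81069947 145.        ]
4.3 0.023 0.0 -0.019 -0.0063 0.0045 -0.0074
8.6 0.023 0.0 -0.019 -0.0061 0.0049 -0.0072
12.9 0.023 0.0 -0.019 -0.006 0.0053 -0.007
17.2 0.023 0.0 -0.019 -0.0058 0.0057 -0.0068
21.5 0.023 0.0 -0.019 -0.0056 0.0061 -0.0066
25.8 0.023 0.0 -0.019 -0.0054 0.0065 -0.0064
30.1 0.023 0.0 -0.019 -0.0052 0.0069 -0.0061
34.4 0.023 0.0 -0.019 -0.005 0.0073 -0.0059
38.7 0.023 0.0 -0.019 -0.0048 0.0076 -0.0056
43.0 0.023 0.0 -0.019 -0.0045 0.0079 -0.0053
47.3 0.023 0.0 -0.019 -0.0043 0.0082 -0.005
51.6 0.023 0.0 -0.019 -0.004 0.0085 -0.0047
55.9 0.023 0.0 -0.019 -0.0038 0.0088 -0.0044
60.2 0.023 0.0 -0.019 -0.0035 0.009 -0.0041
64.5 0.023 0.0 -0.019 -0.0032 0.0093 -0.0038
68.8 0.023 0.0 -0.019 -0.0029 0.0095 -0.0034
73.1 0.023 0.0 -0.019 -0.0026 0.0097 -0.0031
77.3 0.023 0.0 -0.019 -0.0024 0.0098 -0.0027
81.6 0.023 0.0 -0.019 -0.0021 0.01 -0.0024
85.9 0.023 0.0 -0.019 -0.0017 0.0101 -0.002
90.2 0.023 0.0 -0.019 -0.0014 0.0102 -0.0017
94.5 0.023 0.0 -0.019 -0.0011 0.0103 -0.0013
98.8 0.023 0.0 -0.019 -0.0008 0.0104 -0.0009
103.1 0.023 0.0 -0.019 -0.0005 0.0104 -0.0006
```

Request:
carry_out(rows="0.023 0 -0.019 -0.0063 0.0045 -0.0074 0;0.023 0 -0.019 -0.0061 0.0049 -0.0072 0;0.023 0 -0.019 -0.006 0.0053 -0.007 0;0 0 0 0 0 0 0")

```text
time: 14.52
tcp_pos: [546.0, 159.1, 131.9]
eef_rot: [-1.442, -1.88, -0.667]
contact_force: [2.6, 2.8, 1.8]
finger_gap: 11.5
gripper_force: 30.0
```

```bash
python3 - <<'E'
from plan import *
P,R,o=now(); g=P-18*R[:,2]; print(g,door(np.radians(12.9)),o['contact_force'],o['finger_gap'],o['joints'])
E
```

```text
[549.55213563 145.81888858 143.58550627] [550.44314767 145.2180909  145.        ] [2.58354612 2.84809901 1.83686946] 11.472504138843753 [-0.10351916  0.48661626  1.98521468  0.85773557  1.22633913 -0.9065577 ]
```

The door follows with little force. Continue along the arc.

Request:
carry_out(rows="0.023 0 -0.019 -0.0058 0.0057 -0.0068 0;0.023 0 -0.019 -0.0056 0.0061 -0.0066 0;0.023 0 -0.019 -0.0054 0.0065 -0.0064 0;0.023 0 -0.019 -0.0052 0.0069 -0.0061 0;0.023 0 -0.019 -0.005 0.0073 -0.0059 0;0.023 0 -0.019 -0.0048 0.0076 -0.0056 0;0.023 0 -0.019 -0.0045 0.0079 -0.0053 0;0 0 0 0 0 0 0")

```text
time: 15.52
tcp_pos: [610.0, 122.0, 131.8]
eef_rot: [-1.224, -1.996, -0.561]
contact_force: [-1.9, -13.3, 7.0]
finger_gap: 11.3
gripper_force: 30.0
```

Request:
carry_out(rows="0.023 0 -0.019 -0.0043 0.0082 -0.005 0;0.023 0 -0.019 -0.004 0.0085 -0.0047 0;0.023 0 -0.019 -0.0038 0.0088 -0.0044 0;0.023 0 -0.019 -0.0035 0.009 -0.0041 0;0.023 0 -0.019 -0.0032 0.0093 -0.0038 0;0.023 0 -0.019 -0.0029 0.0095 -0.0034 0;0.023 0 -0.019 -0.0026 0.0097 -0.0031 0;0 0 0 0 0 0 0")

```text
time: 16.52
tcp_pos: [683.6, 123.9, 131.5]
eef_rot: [-1.001, -2.091, -0.456]
contact_force: [4.3, -11.7, 4.8]
finger_gap: 11.3
gripper_force: 30.0
```

```bash
python3 - <<'E'
from plan import *
P,R,o=now(); g=P-18*R[:,2]; print(g,door(np.radians(73.1)),o['contact_force'],o['finger_gap'],o['joints'])
E
```

```text
[692.30726339 113.31457024 143.19000646] [692.39956199 113.60139719 145.        ] [  4.26881973 -11.74713931   4.78850563] 11.260124209312059 [-0.07108864  0.74712808  1.51398912  0.58709712  1.5610213  -0.96827703]
```

Request:
carry_out(rows="0.023 0 -0.019 -0.0024 0.0098 -0.0027 0;0.023 0 -0.019 -0.0021 0.01 -0.0024 0;0.023 0 -0.019 -0.0017 0.0101 -0.002 0;0.023 0 -0.019 -0.0014 0.0102 -0.0017 0;0.023 0 -0.019 -0.0011 0.0103 -0.0013 0;0.023 0 -0.019 -0.0008 0.0104 -0.0009 0;0.023 0 -0.019 -0.0005 0.0104 -0.0006 0;0 0 0 0 0 0 0")

```text
time: 17.52
tcp_pos: [745.0, 163.3, 131.1]
eef_rot: [-0.772, -2.165, -0.348]
contact_force: [6.7, -3.9, 5.4]
finger_gap: 11.4
gripper_force: 30.0
```

```bash
python3 - <<'E'
from plan import *
P,R,o=now(); g=P-18*R[:,2]; print(g,R.round(2).tolist(),o['contact_force'],o['finger_gap'],o['joints'])
for t in(88,92,96,100,103): print(t,door(np.radians(t)))
E
```

```text
[755.69201192 154.68411781 142.78504111] [[-0.5, 0.63, -0.6], [0.41, 0.78, 0.48], [0.76, -0.01, -0.65]] [ 6.65300237 -3.93707398  5.4354019 ] 11.389975953683322 [ 0.01300238  0.87588534  1.27545082  0.51137031  1.7090276  -0.99540681]
88 [726.47911765 129.48857764 145.        ]
92 [734.82538343 135.21279481 145.        ]
96 [742.75201692 141.50527414 145.        ]
100 [750.22040036 148.33535931 145.        ]
103 [755.49898436 153.79080371 145.        ]
```

Request:
carry_out(rows="0 0 0 0 0 0 0.4;0 0 0 0 0 0 0.4;0 0 0 0 0 0 0.4;0 0 0 0 0 -0.01 0.4;0 0 0 0 0 -0.02 0.4;0 0 0 0 0 -0.04 0.4;0 0 0 0 0 -0.04 0.4;0 0 0 0 0 -0.05 0.4")

```text
time: 18.52
tcp_pos: [839.8, 85.8, 235.6]
eef_rot: [-0.772, -2.162, -0.347]
contact_force: [0.3, 0.5, -0.0]
finger_gap: 36.3
gripper_force: 0.0
```

Request:
carry_out(rows="0 0 0 0.03 0 -0.03 0.4;0 0 0 0.03 0 -0.03 0.4;0 0 0 0 0 0 0.4")

```text
time: 18.9
tcp_pos: [846.5, 81.9, 323.9]
eef_rot: [-0.773, -2.169, -0.35]
contact_force: [0.0, -0.9, 0.6]
finger_gap: 36.4
gripper_force: 0.0
```

```bash
python3 - <<'E'
from h import *
np.set_printoptions(precision=1,suppress=True)
P,R,o=now(); print(P,o['contact_force'])
for c in('wrist','top'):
    p=imaging.camera(c); save(p,c+'f')
    if c=='top': cv2.imwrite('pics/topf.png',cv2.resize(p['color'][110:290,90:370,::-1],None,fx=2.8,fy=2.8))
    for n in('lock','handle_grip','door','glue_box','flux_jar','spray_bottle','screw_tray'):
        for r in imaging.regions_of(p,n)[:1]:
            q=pts(p,r['mask'],o); print(c,n,round(r['confidence'],2),np.median(q,0),np.percentile(q,2,0),np.percentile(q,98,0))
E
```

```text
[846.5  81.9 323.9] [ 0.  -0.9  0.6]
wrist lock 0.9 [598.6 215.2 281. ] [578.4 207.1 258.6] [605.7 232.2 291.6]
wrist handle_grip 0.96 [704.4 158.8 184. ] [665.  108.5  38. ] [761.2 250.7 231.6]
wrist door 0.68 [636.3 251.7 224.6] [482.1 115.3  18.5] [745.7 416.2 277.5]
wrist glue_box 0.58 [550.  334.6 272.9] [507.7 316.9 251.6] [560.1 414.8 289.8]
wrist spray_bottle 0.89 [715.2 375.1  98. ] [685.8 361.6   5.1] [735.6 401.9 169.6]
wrist screw_tray 0.69 [578.1 -63.6   4.2] [ 533.2 -102.6    1.6] [668.5 -14.6  22. ]
top lock 0.49 [689.9 161.1 175.9] [664.6 112.3  28.1] [751.5 216.3 234.3]
top handle_grip 0.83 [690.  161.2 174. ] [663.5 112.    0.5] [754.6 217.5 242.2]
top door 0.86 [690.4 160.8 170.3] [664.6 112.4   1.4] [756.2 214.2 234.4]
top glue_box 0.7 [523.9 385.3 291.3] [490.5 349.  274.3] [553.7 419.9 296.1]
top spray_bottle 0.97 [699.2 380.5 119. ] [678.3 360.8  42. ] [728.1 411.6 174.9]
top screw_tray 0.41 [688.9 161.  174.3] [663.6 110.7  33.3] [744.4 211.7 241.6]
```

View pics/wristf.png

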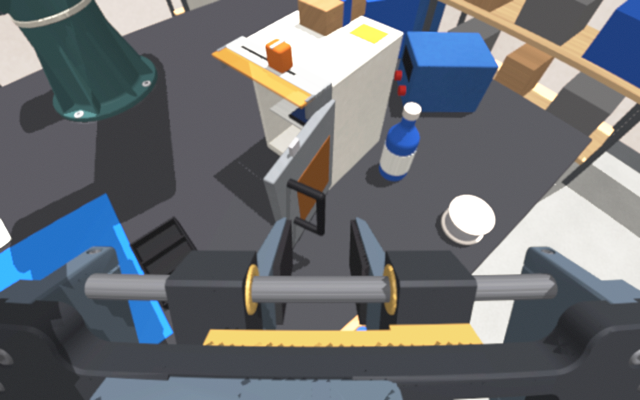

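View pics/topf.png

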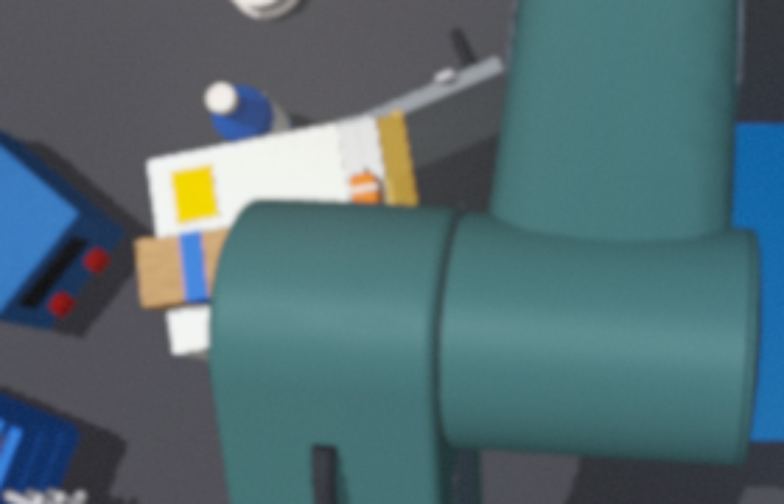

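The wrist view shows the door standing past square, at (300,160), with the handle free and the lock at (279,55) at the hinge end. The top view agrees: nothing else in view has moved and the arm is clear.

```bash
python3 -c "
from plant import ticket; print(ticket.hand_in())"
```

```text
the job is handed in; nothing more can be done
None
```

The lock was slid to its hinge-end stop while the door was shut; then the door was pulled open to about 103° and left there, and the job was handed in at about 19 s with the arm clear and nothing else seen to have moved.

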